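# Latch a marking-bed clamp and start its bolt in the thread

### The arm

A 6-joint arm with a two-finger parallel gripper is mounted at the origin on the work surface. World frame = base frame: x ahead of the robot, y to its left, z up, the work surface at z = 0. Lengths are in mm, angles in rad, forces in N, time in s.
With the tool pointing down it reaches from about 300 to 775 mm from the base axis. Payload 14.6 kg.
Tool frame: the origin (TCP) lies at the very end of the fingers, on their centre line; the grasp point (between the pads) lies 19 mm behind it; z points along the fingers, y is the line along which they close (so a half turn about z gives the same grasp; the last joint's range is limited). The gripper opens to 94 mm and grips with 3 to 60 N. Pads are 16 mm wide; open, the fingers measure 119 mm over their backs; the gripper's body (75 mm by 177 mm) begins 78 mm behind the grasp point.
Start: joints at [1.229, 0.3, 1.521, -0, 1.321, -0.067], TCP at [149.243, 529.354, 205.446] pointing down, gripper open.
Joint ranges: [-3.03, 3.03], [-0.79, 2.21], [0.23, 2.52], [-1.04, 4.18], [0, 3.07], [-2.55, 2.55]. Speed limits (rad/s): [2.22, 2.22, 2.57, 3.14, 3.14, 3.14].

### API

Orientations are given as [roll, pitch, yaw] about the fixed x, y, z axes, in that order (R = Rz(yaw) Ry(pitch) Rx(roll)).
In Python, from cell import manip gives the robot as it stands.
- The arm moves only by the tool servo_tool, never from a script. Its argument "motion" is a list that holds one entry, the list of rows, each a list of 7 numbers: the shift along the world's x, y, z as a fraction of full scale, then the turn, a rotation vector about the world's x, y, z as a fraction of full scale, then the closure, from 0 (fully open) to 1 (shut). In form: [[[x, y, z, rx, ry, rz, gripper], ...]]. A call has 1 to 10 rows; each row is the pose to reach, as a shift and turn from the pose commanded when the call began, turning the shorter way round; what a row does not reach only later rows make up. Full scale, the value 1, is 0.5 m for a shift and pi rad for a turn. A row lasts 1/10 s, in which the tool goes at most 50 mm and 8.59 degrees, less where a joint would pass 70% of its speed; a pose out of reach is approached as far as the arm can. A call with a number of a shift or a turn outside -1 to 1 is refused whole. A call with a gripper value outside its range is refused whole. The fingers move at their own pace and stop on an object; "newtons" is the grip in N (left out, the last holds). Time passes only in rows, so rows that repeat a pose let the fingers close. It gives the time, the measured TCP pose, the force, the opening and the grip force at its end, in the units of the state.
- manip.read_state(): the state, without advancing time (a new reading comes with each control period).
- manip.camera(name): name is "scene" or "top" or "wrist"; returns a dict with "frame" (420x560x3 uint8, red, green, blue), "range_z" (420x560 float32, mm along the optical axis (not along the pixel's ray), 0 where there is no reading), "vfov" (degrees; the focal length in pixels is half the picture's height over the tangent of half this angle, whatever the lens; pixels are square), "cx", "cy" (the principal point, pixels), "cam_to_world" (4x4, takes a point from camera to world coordinates). Camera axes: x right, y down, z forward; pixel columns grow to the right and rows downward; lengths in mm; the calibration is good to about 2 mm. A picture is of the moment at which its call begins.
- manip.sign_off(): hands the job in; it is judged then, once.
The state is a dict: "clock": time; "joints": joint angles; "qd": joint speeds; "effort": joint torques, N m; "eef_pos": TCP position; "eef_rot": TCP orientation; "wrist_force": force on the tool from outside, world axes, zero at the start; "moment": the same for the moment, N m; "finger_gap": finger opening in mm; "finger_force": force on a finger pad.
Only numpy, scipy, OpenCV 4.12 (cv2) and the standard library are available. Lean on these libraries where they do the work, as an engineer would, in place of code of your own. Each camera call takes 0.05 s, during which the arm holds its last target. There are 200 camera calls.

### The job

Clamp the steel blank for laser marking: press the raised clamp bar down by the rubber pad at its free end until the latch holds it, and let go of the pad. Then start its bolt: by the crank's handle, turn it backward (counter-clockwise seen from above) until the bolt drops into the thread, then forward (clockwise) one full turn from there. Finish there still gripping the crank's handle, bar latched, and leave the other things on the bed where they are.

Things in the scene. Friction and masses are not known exactly. Their poses are not given: they have to be found in the camera images.
- fixture: aluminium clamp fixture fixed on the 12 mm thick black bed; base plate 70 x 300 x 12 mm. Origin: centre of its underside, straight under the bolt axis. Its y runs along the clamp bar: hinge axis at y = +110 mm, 66 mm up; pad at y = -102 mm. A spring latch on a post stands beside the bar at x = +20 to +60, y = -75 mm, to 84 mm high. Latched, the bar (30 mm wide) lies level, top 72 mm up
- pad_top (a point): centre of the top of the rubber pad (30 x 36 mm, 6 mm thick) at the free end of the clamp bar, 212 mm from the hinge axis; raised about 60 mm at the start, it goes down on an arc until it is 78 mm above the fixture's origin; pressing it fully down takes about 5 to 12 N
- pad: that rubber pad, part of the clamp bar; origin at the centre of its underside
- clamp (a joint): angle of the sprung clamp bar, rad: about 0.30 raised (start), 0 pressed fully down against its stop; a spring lifts it. Pressed to about 0.005 the latch snaps over it, and released it then stays at about 0.013
- latch (a joint): how far the spring latch beside the bar is pushed aside, m: 0 at rest, up to 0.006 while the bar's tooth passes it, 0 again once snapped over
- crank (a joint): crank angle, rad: grows forward (clockwise from above), falls backward. At 0 its arm points along the fixture's -x; starts at 1.2 to 2.4. Needs 1 to 3 N at the handle, stays where left. Forward without the drop it jams at a stop; backward the drop comes after 1.2 to 3.3 rad, not at a known angle; about 0.7 rad past the drop it meets a stop
- bolt (a joint): how far the bolt has come down through the crank's hub, m (a light spring pushes it down; it is keyed to the crank, whose height stays the same). 0.030 at the start, bar raised. Bar latched: 0.005 to 0.010 on the thread's end face, slowly falling as the crank turns backward, then a jump of about 0.009 to about 0.014 at the drop; forward it grows 0.010 per turn
- bolt_top (a point): centre of the top of the bolt, a steel stem with a cap 17 mm across standing up through the hub on the bolt axis; with the bar latched it is seen to drop by about 9 mm, and at bolt = 0 it is 123.5 mm above the fixture's origin
- grip: the crank's black upright handle: a sleeve 20 mm in diameter, 46 mm tall, that spins freely on its own axis; origin at the centre of its underside. It circles the bolt axis at a radius of 50 mm; with the bar latched its underside is 94 mm above the fixture's origin, its top 140 mm
- grip_mid (a point): point on the handle's axis, 28 mm above its underside, good to grip; with the bar latched, 122 mm above the fixture's origin
- stop_bar: loose aluminium stop bar 15 x 140 x 15 mm lying on the bed beside the fixture; leave it alone
- driver: loose black-handled screwdriver lying on the bed on the fixture's -x side; leave it alone
- tin: loose steel can 60 mm across, 50 mm high, standing on the bed; leave it alone

How it is judged (in metres and radians):
On the way, in this order (a step that is already met when the one before it is completed fails the run):
1. the clamp bar is held down by its latch, the pad let go (value of joint clamp below 0.025 rad and value of joint latch below 0.002 m and contact force between the fingers and pad below 0.3 N), for 0.2 s.
2. turned backward, the bolt has dropped into the thread (value of joint bolt above 0.012 m and value of joint clamp below 0.025 rad), for 0.1 s.
At the end, for the whole second after the job is handed in: The bar is latched down (clamp under 0.025 rad, latch snapped back), the bolt stands one turn into the thread, give or take about a quarter turn (bolt between 0.0215 and 0.0272 m), the crank is at rest and the fingers grip its handle with more than 2 N (value of joint bolt between 0.0215 and 0.0272 m and value of joint clamp below 0.025 rad and value of joint latch below 0.002 m and contact force between the fingers and grip above 2 N and velocity of joint crank between -0.2 and 0.2 rad/s); the arm keeps its last pose, push and grip.
It fails at once if the stop bar is moved (distance of stop_bar from where it was at the start of the episode above 0.02 m).
It fails at once if the screwdriver is moved (distance of driver from where it was at the start of the episode above 0.02 m).
It fails at once if the can is moved (distance of tin from where it was at the start of the episode above 0.02 m).
It also fails if it takes over 67 s, if anything falls off the work surface, if the arm or the gripper's body presses on something with over 40 N, if the wrist force passes 120 N, or if a joint passes its speed limit or range.

## Working session

There is one attempt and no reset: what is moved stays moved. The work goes in short steps, Python scripts to look and compute and a tool call to move; the robot and the scene stay as the last step left them, time stands still between calls to the robot, and variables do not carry over. Pictures are saved under pics/ and viewed, at most 10 in all, crops included, and the job is handed in when it is done.

Besides the shell and the picture viewer there is one more tool, called as name(argument=value, ...), one argument or row to a line, values as JSON. servo_tool: Moves the arm, as the interface text tells. Its arguments: {"type":"object","properties":{"motion":{"type":"array"},"newtons":{"type":"number"}},"required":["motion"]}

```bash
mkdir -p pics
cat > h.py <<'E'
import numpy as np, cv2
from cell import manip
def cam(n):
    c=manip.camera(n); f=210/np.tan(np.radians(c["vfov"])/2)
    v,u=np.mgrid[0:420,0:560]; z=c["range_z"]
    P=np.stack([(u-c["cx"])/f*z,(v-c["cy"])/f*z,z,np.ones_like(z)],-1)@np.array(c["cam_to_world"]).T
    c["P"]=P[...,:3]; c["P"][z==0]=np.nan
    return c
def save(c,name): cv2.imwrite("pics/"+name,c["frame"][...,::-1])
E
python3 - <<'E'
from h import *
a=cam("scene");b=cam("top")
np.savez("s0.npz",a=a["P"],b=b["P"])
im=np.hstack([a["frame"],b["frame"]])[...,::-1]
save(a,"scene0.png");save(b,"top0.png")
print(manip.read_state(), a["cam_to_world"],b["cam_to_world"])
E
```

```text
{'clock': 0.1, 'joints': array([ 1.22939874e+00,  3.00435372e-01,  1.52151930e+00, -7.51662737e-06,
        1.32070035e+00, -6.66241625e-02]), 'qd': array([ 0.00061704, -0.00071435, -0.00144483,  0.00018433,  0.0007323 ,
        0.00039162]), 'effort': array([ 1.11662896e-03, -5.32633567e+01, -3.53293526e+01,  7.09792902e-02,
        2.33358733e-02, -6.72897727e-05]), 'eef_pos': array([149.168923  , 529.13908238, 204.93206111]), 'eef_rot': array([-3.14053215e+00, -6.34625953e-05,  2.86682106e+00]), 'wrist_force': array([-0.81043729, -0.36306341, -0.59242967]), 'moment': array([ 0.00960135,  0.02500351, -0.01295225]), 'finger_force': 0.0, 'finger_gap': 94.00063945044815} [[-8.62526874e-01  4.46480388e-01 -2.38123191e-01  7.25785718e+02]
 [ 5.06011122e-01  7.60710861e-01 -4.06536259e-01  3.46726893e+02]
 [-3.67568736e-04 -4.71141432e-01 -8.82057603e-01  6.91753250e+02]
 [ 0.00000000e+00  0.00000000e+00  0.00000000e+00  1.00000000e+00]] [[-2.21159146e-02 -9.93555750e-01  1.11165902e-01  4.44679054e+02]
 [-9.99720253e-01  2.10454601e-02 -1.07936865e-02  1.00393722e+02]
 [ 8.38459177e-03 -1.11373516e-01 -9.93743246e-01  9.99137417e+02]
 [ 0.00000000e+00  0.00000000e+00  0.00000000e+00  1.00000000e+00]]
```

View pics/scene0.png

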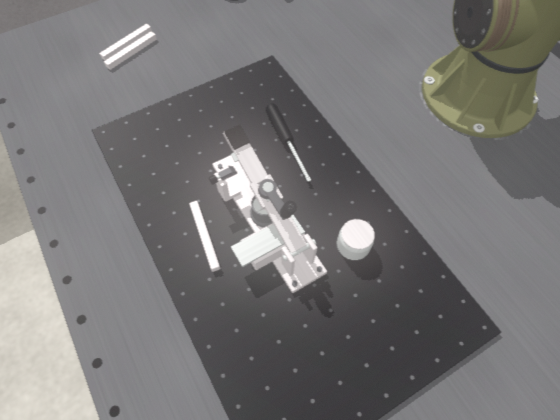

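View pics/top0.png

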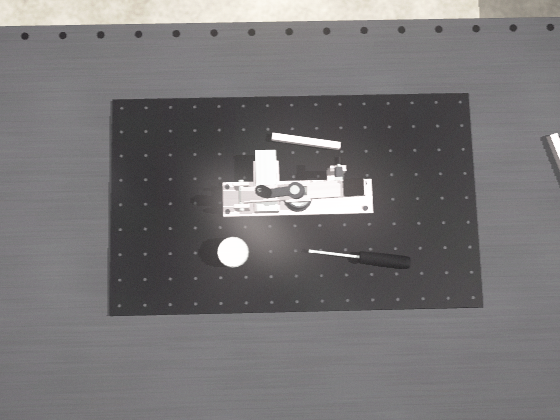

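Run:
```python
from h import *
d=np.load("s0.npz")
im=cv2.imread("pics/top0.png")[125:280,190:420]
cv2.imwrite("pics/c1.png",cv2.resize(im,None,fx=3.4,fy=3.4,interpolation=cv2.INTER_CUBIC))
P=d["b"]
for n,(u,v) in dict(tin=(233,251),padr=(352,187),handle=(262,191),bolt=(297,190),fixL=(226,211),fixR=(369,209),fixLt=(226,186),fixRt=(369,183)).items(): print(n,np.nanmedian(P[v-1:v+2,u-1:u+2].reshape(-1,3),0).round(1))
# base plate top fit z~24
z=P[...,2]; m=(abs(z-24)<4)&(P[...,0]>380)
m=cv2.morphologyEx(m.astype('u1'),cv2.MORPH_OPEN,np.ones((2,2)))>0
q=P[m][:,:2]; print(len(q)); print(cv2.minAreaRect(q.astype('f4')), z[m].mean())
# height map
for u in range(196,380,6): print(u,[int(x) if x==x else -1 for x in z[150:222:4,u]])
```

```text
tin [460.4 162.1  62.3]
padr [565.3 -52.6 152.2]
handle [559.5 104.3 168.5]
bolt [563.6  42.6 139.4]
fixL [540.4 177.1  27.5]
fixR [ 538.3 -108.    25.1]
fixLt [590.4 176.5  28.4]
fixRt [ 591.2 -109.7   23.7]
2306
((582.7806396484375, 16.838943481445312), (272.7979736328125, 231.6492462158203), 66.00315856933594) nan
196 [12, 10, 12, 11, 12, 12, 13, 11, 12, 9, 13, 13, 11, 12, 9, 12, 14, 12]
202 [13, 11, 12, 11, 13, 11, 10, 13, 10, 15, 12, 10, 17, 8, 13, 13, 11, 12]
208 [9, 13, 11, 10, 13, 9, 13, 16, 12, 13, 8, 16, 12, 12, 11, 13, 13, 12]
214 [13, 16, 11, 11, 13, 15, 12, 9, 9, 10, 11, 10, 10, 11, 11, 12, 12, 11]
220 [13, 10, 10, 11, 11, 10, 11, 12, 10, 10, 12, 10, 9, 14, 12, 11, 13, 15]
226 [9, 10, 13, 12, 10, 11, 15, 8, 25, 25, 23, 25, 26, 29, 24, 27, 27, 11]
232 [13, 10, 11, 11, 14, 12, 11, 11, 25, 26, 23, 23, 24, 27, 21, 23, 25, 13]
238 [8, 14, 15, 12, 13, 14, -1, 11, 91, 81, 82, 81, 79, 77, 89, 44, 26, 14]
244 [13, 13, 9, 12, 12, 12, 13, 10, 86, 75, 84, 83, 86, 84, 90, 35, 23, 10]
250 [12, 12, 9, 9, 13, 13, 11, 11, 24, 25, 90, 90, 89, 90, 23, 24, 25, 13]
256 [62, 66, 61, 63, 64, 6
[... 955 characters left out ...]
, 11, 12, 58, 47, 36, 136, 133, 132, 133, 23, 25, 23, 24, 14, 12]
334 [12, 11, 86, 86, 82, 85, 86, 132, 135, 134, 136, 137, 23, 26, 24, 23, 14, 9]
340 [12, 11, 91, 94, 81, 92, 91, 137, 140, 140, 139, 140, 25, 24, 26, 24, 11, 14]
346 [15, -1, 11, -1, 8, 10, 13, 9, 149, 150, 150, 148, 22, 22, 22, 22, 11, 9]
352 [11, 10, 11, 12, 12, 11, 8, 11, 150, 152, 150, 153, 25, 26, 25, 22, 10, 14]
358 [12, 12, 11, 12, 10, 13, 12, 154, 153, 154, 157, 153, 25, 23, 21, 23, 11, 12]
364 [12, 10, 12, 11, 12, 12, 12, 11, 148, 151, 153, 150, 24, 23, 24, 26, 14, 12]
370 [10, 10, 13, 12, -1, 10, 9, 11, 20, 23, 21, 23, 22, 24, 24, 23, 12, 11]
376 [9, 10, 12, 11, 13, 10, 10, 14, 13, 10, 10, 10, 11, 10, 10, 12, 11, 9]
```

View pics/c1.png

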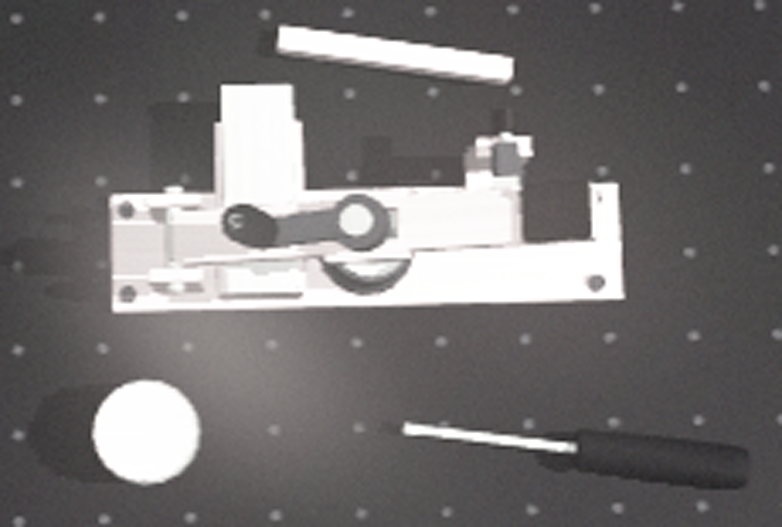

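Run:
```python
from h import *
c=cam("top"); f=210/np.tan(np.radians(c["vfov"])/2); M=c["cam_to_world"]
def pt(u,v,z):
    d=M[:3,:3]@np.array([(u-c["cx"])/f,(v-c["cy"])/f,1]); return M[:3,3]+d*(z-M[2,3])/d[2]
C=[pt(190+(a+.5)/3.4-.5,125+(b+.5)/3.4-.5,24) for a,b in [(110,195),(112,312),(624,298),(618,183)]]
print(np.round(C,1)); o=np.mean(C,0); y=(C[0]+C[1]-C[2]-C[3]); yaw=np.arctan2(-y[0],y[1]);print(o,yaw,np.linalg.norm(y)/2)
z=c["P"][...,2]
q=c["P"][170:206,346:368].reshape(-1,3); q=q[q[:,2]>140]; print("pad",q.mean(0),q.min(0),q.max(0))
def F(x,y_,zz): return o[:2]+np.array([[np.cos(yaw),-np.sin(yaw)],[np.sin(yaw),np.cos(yaw)]])@[x,y_]
print("pad latched",F(0,-102,0),"raised",F(0,110-212*np.cos(.3),0),"hinge",F(0,110,0))
print(np.round(pt(190+(356)/3.4,125+219/3.4,139),1),np.round(pt(190+(558)/3.4,125+210/3.4,152),1))
```

```text
[[ 599.2  184.8   24. ]
 [ 529.9  184.4   24. ]
 [ 531.7 -116.    24. ]
 [ 600.1 -115.6   24. ]]
[565.2274633   34.38859193  24.        ] 0.004578195507322736 300.3491146497305
pad [565.18024601 -58.36685197 152.43041187] [550.76904237 -77.44261161 140.66617501] [581.47703658 -41.97838914 159.89214578]
pad latched [565.69443761 -67.61033912] raised [565.65108836 -58.14177405] hinge [564.72386355 144.38743914]
[565.   46.6 139. ] [565.7 -56.4 152. ]
```

servo_tool(
  motion=[
    [[0.416,-0.587,0,0,0,0.0876,1],[0.416,-0.587,0,0,0,0.0876,1],[0.416,-0.587,0,0,0,0.0876,1],[0.416,-0.587,0,0,0,0.0876,1],[0.416,-0.587,0,0,0,0.0876,1],[0.416,-0.587,0,0,0,0.0876,1],[0.416,-0.587,0,0,0,0.0876,1],[0.416,-0.587,0,0,0,0.0876,1]],
  ],
  newtons=20,
)

```text
clock: 0.95
eef_pos: [359.0, 232.7, 205.4]
eef_rot: [-3.141, 0.0, 3.138]
wrist_force: [-1.0, -1.0, -0.5]
finger_gap: 33.0
finger_force: 0.0
```

servo_tool(
  motion=[
    [[0.417,-0.588,0,0,0,0,1],[0.417,-0.588,0,0,0,0,1],[0.417,-0.588,0,0,0,0,1],[0.417,-0.588,0,0,0,0,1],[0.417,-0.588,0,0,0,0,1],[0.417,-0.588,0,0,0,0,1],[0.417,-0.588,0,0,0,0,1],[0.417,-0.588,0,0,0,0,1],[0.417,-0.588,-0.07,0,0,0,1],[0.417,-0.588,-0.07,0,0,0,1]],
  ],
)

```text
clock: 1.95
eef_pos: [563.9, -57.3, 166.5]
eef_rot: [3.14, -0.007, -3.141]
wrist_force: [-1.4, -0.3, 0.1]
finger_gap: 0.5
finger_force: 0.0
```

servo_tool(
  motion=[
    [[0,-0.002,-0.03,0,0,0,1],[0,-0.003,-0.05,0,0,0,1],[0,-0.006,-0.07,0,0,0,1],[0,-0.009,-0.09,0,0,0,1],[0,-0.012,-0.11,0,0,0,1],[0,-0.014,-0.125,0,0,0,1],[0,-0.015,-0.14,0,0,0,1],[0,-0.016,-0.14,0,0,0,1]],
  ],
)

```text
clock: 2.75
eef_pos: [566.2, -66.7, 101.1]
eef_rot: [-3.14, 0.001, -3.141]
wrist_force: [-1.0, -2.6, 9.4]
finger_gap: 0.6
finger_force: 4.7
```

servo_tool(
  motion=[
    [[0,-0.001,-0.01,0,0,0,1],[0,-0.001,-0.016,0,0,0,1],[0,-0.001,-0.02,0,0,0,1],[0,-0.001,-0.023,0,0,0,1],[0,-0.001,-0.023,0,0,0,1]],
  ],
)

```text
clock: 3.25
eef_pos: [566.3, -67.4, 89.9]
eef_rot: [-3.14, 0.002, -3.141]
wrist_force: [-1.3, -6.2, 10.0]
finger_gap: 0.4
finger_force: 4.9
```

servo_tool(
  motion=[
    [[0,0,-0.002,0,0,0,1],[0,0,-0.004,0,0,0,1],[0,0,-0.004,0,0,0,1]],
  ],
)

```text
clock: 3.55
eef_pos: [566.5, -67.4, 89.0]
eef_rot: [-3.14, 0.003, -3.141]
wrist_force: [-5.9, -5.7, 19.2]
finger_gap: 0.5
finger_force: 9.8
```

servo_tool(
  motion=[
    [[0,0,-0.001,0,0,0,1],[0,0,-0.001,0,0,0,1],[0,0,0.006,0,0,0,1],[0,0,0.012,0,0,0,1],[0,0,0.016,0,0,0,1],[0,0,0.016,0,0,0,1]],
  ],
)

```text
clock: 4.15
eef_pos: [565.6, -66.4, 94.8]
eef_rot: [3.141, -0.0, -3.141]
wrist_force: [-0.1, 0.1, -0.3]
finger_gap: 0.6
finger_force: 0.0
```

servo_tool(
  motion=[
    [[0,0,0.1,0,0,0,0.52],[0,-0.05,0.2,0,0,0,0.52],[-0.1,-0.15,0.25,0,0,0,0.52],[-0.1,-0.2,0.25,0,0,0,0.52],[-0.1,-0.2,0.25,0,0,0,0.52]],
  ],
)

```text
clock: 4.65
eef_pos: [514.4, -170.4, 221.5]
eef_rot: [-3.14, 0.002, 3.138]
wrist_force: [0.5, -0.1, -0.9]
finger_gap: 37.2
finger_force: 0.0
```

Run:
```python
from h import *
c=cam("top"); f=210/np.tan(np.radians(c["vfov"])/2); M=c["cam_to_world"]
im=c["frame"][125:280,190:420][...,::-1]
cv2.imwrite("pics/c2.png",cv2.resize(im,None,fx=3.4,fy=3.4,interpolation=cv2.INTER_CUBIC))
P=c["P"]; z=P[...,2]; r=np.hypot(P[...,0]-565.2,P[...,1]-34.4)
m=(z>146)&(z<160)&(r<70); print(m.sum(),np.median(P[m],0) if m.any() else 0)
m=(z>116)&(z<145)&(r<10); print(m.sum(),np.mean(P[m],0), np.percentile(z[m],[50,90]))
m=(abs(P[...,0]-565)<10)&(abs(P[...,1]+67)<12)&(z>60); print("pad z",np.median(z[m]))
```

```text
94 [561.20817922  86.11861344 152.63451422]
69 [565.28115341  36.45336555 128.15018926] [128.1257244  129.98744879]
pad z 92.8908631540341
```

View pics/c2.png

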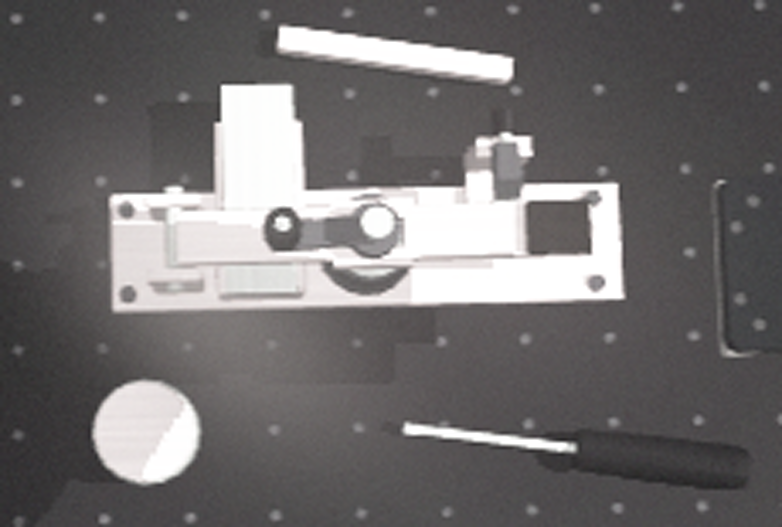

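servo_tool(
  motion=[
    [[0.0916,0.504,0,0,0,0,0.617],[0.0916,0.504,0,0,0,0,0.617],[0.0916,0.504,0,0,0,0,0.617],[0.0916,0.504,0,0,0,0,0.617],[0.0916,0.504,0,0,0,0,0.617],[0.0916,0.504,-0.09,0,0,0,0.617],[0.0916,0.504,-0.09,0,0,0,0.617],[0.0916,0.504,-0.09,0,0,0,0.617]],
  ],
)

```text
clock: 5.5
eef_pos: [561.1, 85.6, 174.7]
eef_rot: [-3.141, -0.002, -3.14]
wrist_force: [-0.6, 0.2, 1.0]
finger_gap: 35.9
finger_force: 0.0
```

Run:
```python
from h import *
c=cam("wrist"); save(c,"w1.png")
P=c["P"]; z=P[...,2]; r=np.hypot(P[...,0]-565.2,P[...,1]-34.4)
m=(z>146)&(z<160)&(r<70)&(r>30); print(m.sum(),np.median(P[m],0) if m.any() else 0, P[m].min(0),P[m].max(0))
s=manip.read_state(); print(s["eef_pos"],s["finger_gap"])
```

```text
726 [560.25792578  83.46075491 152.45048299] [551.81512006  73.77095318 146.04884579] [570.42163837  93.08694701 154.60321812]
[561.76041664  85.07124308 175.97943679] 35.58004334240667
```

View pics/w1.png

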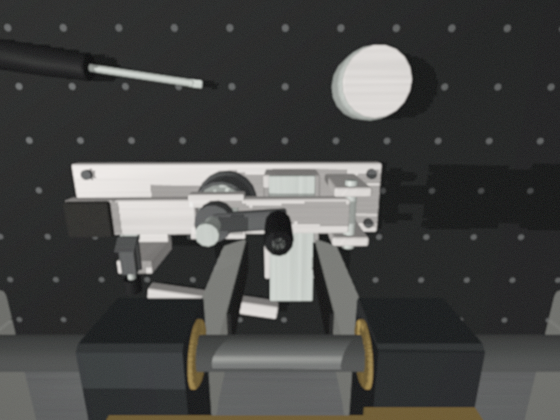

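servo_tool(
  motion=[
    [[-0.001,-0.003,-0.05,0,0,0,0.617],[-0.001,-0.003,-0.09,0,0,0,0.617],[-0.001,-0.003,-0.118,0,0,0,0.617],[-0.001,-0.003,-0.118,0,0,0,0.617],[-0.001,-0.003,-0.118,0,0,0,1],[-0.001,-0.003,-0.118,0,0,0,1],[-0.001,-0.003,-0.118,0,0,0,1],[-0.001,-0.003,-0.118,0,0,0,1]],
  ],
  newtons=20,
)

```text
clock: 6.35
eef_pos: [561.6, 84.2, 117.2]
eef_rot: [3.141, 0.002, -3.141]
wrist_force: [-1.0, 3.2, 6.7]
finger_gap: 19.7
finger_force: 20.0
```

```bash
cat >> h.py <<'E'
def table(ts,p0=None):
    p0=manip.read_state()["eef_pos"][:2] if p0 is None else p0
    for t in ts: print(round(t,2),np.round((np.array([565.3,34.4])+50*np.array([-np.cos(t),np.sin(t)])-p0)/500,4))
def bolt(n="wrist"):
    c=cam(n); P=c["P"]; z=P[...,2]; r=np.hypot(P[...,0]-565.3,P[...,1]-34.4)
    m=(z>100)&(z<140)&(r<7); print(n,m.sum(),"top z pct",np.percentile(z[m],[25,50,75,90]).round(1) if m.sum() else 0)
    return c
E
python3 - <<'E'
from h import *
print(manip.read_state()["eef_pos"],manip.read_state()["wrist_force"]);bolt();bolt("scene");bolt("top");table(np.arange(1.3,-.75,-.2))
E
```

```text
[561.61976455  84.21898027 117.18150875] [-1.02865668  3.21106377  6.74705414]
wrist 796 top z pct [112.3 127.7 128.4 128.9]
scene 75 top z pct [111.6 127.  128.2 129.2]
top 0 top z pct 0
1.3 [-0.0194 -0.0033]
1.1 [-0.038  -0.0106]
0.9 [-0.0548 -0.0213]
0.7 [-0.0691 -0.0353]
0.5 [-0.0804 -0.0517]
0.3 [-0.0882 -0.0701]
0.1 [-0.0921 -0.0897]
-0.1 [-0.0921 -0.1097]
-0.3 [-0.0882 -0.1292]
-0.5 [-0.0804 -0.1476]
-0.7 [-0.0691 -0.1641]
```

servo_tool(
  motion=[
    [[-0.0194,-0.0033,0.003,0,0,0,1],[-0.038,-0.0106,0.003,0,0,0,1],[-0.0548,-0.0213,0.003,0,0,0,1],[-0.0691,-0.0353,0.003,0,0,0,1],[-0.0804,-0.0517,0.003,0,0,0,1]],
  ],
)

```text
clock: 7.0
eef_pos: [520.4, 57.4, 117.7]
eef_rot: [-3.142, 0.001, -3.141]
wrist_force: [4.8, 0.7, -1.4]
finger_gap: 19.6
finger_force: 20.0
```

Run:
```python
from h import *
print(manip.read_state()["eef_pos"],manip.read_state()["wrist_force"]);bolt();bolt("scene");
```

```text
[520.37210088  57.3500076  117.69233926] [ 4.76127143  0.66623758 -1.36406583]
wrist 0 top z pct 0
scene 99 top z pct [109.9 127.5 129.6 130.5]
```

servo_tool(
  motion=[
    [[-0.0078,-0.0184,0,0,0,0,1],[-0.0117,-0.038,0,0,0,0,1],[-0.0117,-0.058,0,0,0,0,1]],
  ],
)

```text
clock: 7.4
eef_pos: [515.2, 28.2, 117.9]
eef_rot: [3.141, 0.001, -3.141]
wrist_force: [4.4, 2.4, 3.6]
finger_gap: 19.5
finger_force: 20.0
```

Run:
```python
from h import *
bolt();bolt("scene");bolt("top")
print(manip.read_state()["eef_pos"]);table(np.arange(-.1,-2.4,-.2),[515.5,29.4])
```

```text
wrist 324 top z pct [106.6 112.4 117.5 120.4]
scene 103 top z pct [110.5 128.6 130.6 131.4]
top 0 top z pct 0
[515.34693683  28.04181167 117.83584939]
-0.1 [0.0001 0.    ]
-0.3 [ 0.0041 -0.0196]
-0.5 [ 0.0118 -0.0379]
-0.7 [ 0.0231 -0.0544]
-0.9 [ 0.0374 -0.0683]
-1.1 [ 0.0542 -0.0791]
-1.3 [ 0.0729 -0.0864]
-1.5 [ 0.0925 -0.0897]
-1.7 [ 0.1125 -0.0892]
-1.9 [ 0.1319 -0.0846]
-2.1 [ 0.1501 -0.0763]
-2.3 [ 0.1662 -0.0646]
```

Run:
```python
from h import *
a=cam("wrist");b=cam("scene")
A=cv2.resize(a["frame"][150:420,130:430],(450,405)); B=cv2.resize(b["frame"][150:250,220:305],(344,405),interpolation=cv2.INTER_CUBIC)
cv2.imwrite("pics/m1.png",np.hstack([A,B])[...,::-1])
for c in (a,b):
    P=c["P"];z=P[...,2];r=np.hypot(P[...,0]-565.3,P[...,1]-34.4);m=(r<8)&(z>100)
    v,u=np.nonzero(m);print(np.c_[u,v,z[m]].round()[::max(1,len(u)//25)].astype(int).tolist())
```

```text
[[292, 307, 103], [296, 310, 105], [298, 311, 104], [297, 312, 104], [295, 313, 105], [293, 314, 108], [290, 315, 109], [286, 316, 111], [282, 317, 109], [300, 317, 105], [296, 318, 110], [290, 319, 114], [285, 320, 112], [281, 321, 110], [299, 321, 103], [294, 322, 116], [289, 323, 117], [284, 324, 116], [280, 325, 113], [298, 325, 115], [296, 326, 118], [294, 327, 121], [292, 328, 122], [296, 329, 125], [287, 331, 127], [298, 332, 128]]
[[262, 179, 130], [266, 179, 130], [264, 180, 131], [260, 181, 130], [264, 181, 129], [268, 181, 130], [263, 182, 130], [267, 182, 131], [262, 183, 131], [266, 183, 130], [261, 184, 131], [265, 184, 130], [260, 185, 130], [264, 185, 129], [262, 186, 130], [266, 186, 130], [261, 189, 114], [265, 189, 120], [261, 190, 109], [265, 190, 119], [269, 190, 104], [263, 191, 113], [267, 191, 110], [261, 192, 104], [265, 192, 113], [269, 192, 103], [263, 193, 106], [267, 193, 104], [263, 194, 101], [267, 194, 103], [263, 195, 102]]
```

View pics/m1.png

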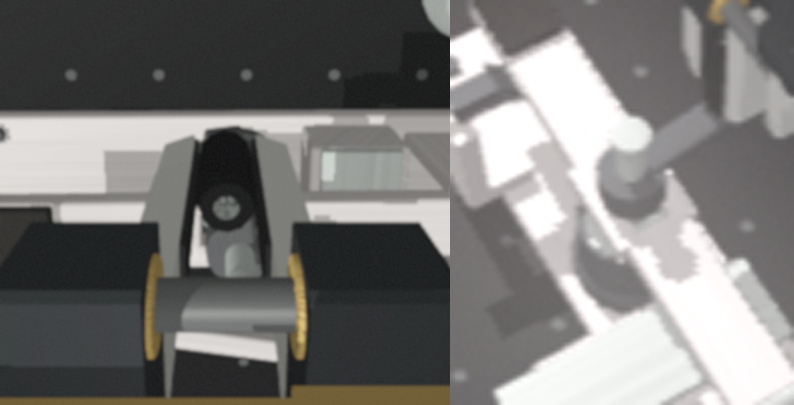

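servo_tool(
  motion=[
    [[0.0041,-0.0196,0,0,0,0,1],[0.0118,-0.0379,0,0,0,0,1]],
  ],
)

```text
clock: 7.85
eef_pos: [521.2, 9.9, 117.9]
eef_rot: [-3.142, 0.001, -3.141]
wrist_force: [3.3, 3.2, 5.7]
finger_gap: 19.5
finger_force: 20.0
```

```bash
python3 -c "
from h import *
bolt('scene')"
```

```text
scene 73 top z pct [108.6 121.  121.9 122.6]
```

```bash
python3 -c "
from h import *
p=lambda t:np.array([565.3,34.4])+50*np.array([-np.cos(t),np.sin(t)])
for s in (-.5,1.5,3.5,5.5): table(s+np.arange(.2,2.01,.2),p(s));print()"
```

```text
-0.3 [-0.0078  0.0184]
-0.1 [-0.0117  0.038 ]
0.1 [-0.0117  0.0579]
0.3 [-0.0078  0.0775]
0.5 [0.     0.0959]
0.7 [0.0113 0.1124]
0.9 [0.0256 0.1263]
1.1 [0.0424 0.1371]
1.3 [0.061  0.1443]
1.5 [0.0807 0.1477]

1.7 [ 0.02   -0.0006]
1.9 [ 0.0394 -0.0051]
2.1 [ 0.0576 -0.0134]
2.3 [ 0.0737 -0.0252]
2.5 [ 0.0872 -0.0399]
2.7 [ 0.0975 -0.057 ]
2.9 [ 0.1042 -0.0758]
3.1 [ 0.107  -0.0956]
3.3 [ 0.1058 -0.1155]
3.5 [ 0.1007 -0.1348]

3.7 [-0.0088 -0.0179]
3.9 [-0.0211 -0.0337]
4.1 [-0.0362 -0.0467]
4.3 [-0.0536 -0.0565]
4.5 [-0.0726 -0.0627]
4.7 [-0.0924 -0.0649]
4.9 [-0.1123 -0.0632]
5.1 [-0.1314 -0.0575]
5.3 [-0.1491 -0.0481]
5.5 [-0.1645 -0.0355]

5.7 [-0.0126  0.0155]
5.9 [-0.0219  0.0332]
6.1 [-0.0275  0.0523]
6.3 [-0.0291  0.0722]
6.5 [-0.0268  0.0921]
6.7 [-0.0206  0.111 ]
6.9 [-0.0107  0.1284]
7.1 [0.0024 0.1435]
7.3 [0.0183 0.1556]
7.5 [0.0362 0.1644]
```

servo_tool(
  motion=[
    [[-0.0078,0.0184,0,0,0,0,1],[-0.0117,0.038,0,0,0,0,1],[-0.0117,0.0579,0,0,0,0,1],[-0.0078,0.0775,0,0,0,0,1],[0,0.0959,0,0,0,0,1],[0.0113,0.1124,0,0,0,0,1],[0.0256,0.1263,0,0,0,0,1],[0.0424,0.1371,0,0,0,0,1],[0.061,0.1443,0,0,0,0,1],[0.0807,0.1477,0,0,0,0,1]],
  ],
)

```text
clock: 8.9
eef_pos: [562.0, 84.3, 117.2]
eef_rot: [3.141, -0.001, -3.141]
wrist_force: [-1.2, -2.0, 3.7]
finger_gap: 19.6
finger_force: 20.0
```

```bash
python3 -c "
from h import *
bolt('scene');bolt()"
```

```text
scene 48 top z pct [113.7 117.6 118.4 118.8]
wrist 583 top z pct [117.  117.8 118.3 118.7]
```

servo_tool(
  motion=[
    [[0.02,-0.0006,0,0,0,0,1],[0.0394,-0.0051,0,0,0,0,1],[0.0576,-0.0134,0,0,0,0,1],[0.0737,-0.0252,0,0,0,0,1],[0.0872,-0.0399,0,0,0,0,1],[0.0975,-0.057,0,0,0,0,1],[0.1042,-0.0758,0,0,0,0,1],[0.107,-0.0956,0,0,0,0,1],[0.1058,-0.1155,0,0,0,0,1],[0.1007,-0.1348,0,0,0,0,1]],
  ],
)

```text
clock: 10.0
eef_pos: [611.5, 15.4, 117.9]
eef_rot: [-3.142, -0.0, -3.142]
wrist_force: [-6.0, 4.4, 8.2]
finger_gap: 19.4
finger_force: 20.0
```

servo_tool(
  motion=[
    [[-0.0088,-0.0179,0,0,0,0,1],[-0.0211,-0.0337,0,0,0,0,1],[-0.0362,-0.0467,0,0,0,0,1],[-0.0536,-0.0565,0,0,0,0,1],[-0.0726,-0.0627,0,0,0,0,1],[-0.0924,-0.0649,0,0,0,0,1],[-0.1123,-0.0632,0,0,0,0,1],[-0.1314,-0.0575,0,0,0,0,1],[-0.1491,-0.0481,0,0,0,0,1],[-0.1645,-0.0355,0,0,0,0,1]],
  ],
)

```text
clock: 11.0
eef_pos: [529.8, -1.6, 118.2]
eef_rot: [3.141, 0.003, 3.141]
wrist_force: [7.9, 5.1, 3.9]
finger_gap: 19.6
finger_force: 20.0
```

```bash
python3 -c "
from h import *
bolt('scene');bolt()"
```

```text
scene 46 top z pct [111.3 111.8 112.4 113. ]
wrist 29 top z pct [103.3 105.4 111.4 112.1]
```

servo_tool(
  motion=[
    [[-0.0126,0.0155,0,0,0,0,1],[-0.0219,0.0332,0,0,0,0,1],[-0.0275,0.0523,0,0,0,0,1],[-0.0286,0.0622,0,0,0,0,1],[-0.0286,0.0622,0,0,0,0,1],[-0.0286,0.0622,0,0,0,0,1],[-0.0286,0.0622,0,0,0,0,1]],
  ],
)

```text
clock: 11.8
eef_pos: [515.1, 29.9, 117.8]
eef_rot: [3.142, 0.0, -3.141]
wrist_force: [0.9, 1.4, 8.4]
finger_gap: 19.4
finger_force: 20.0
```

Run:
```python
from h import *
b=bolt('scene'); P=b["P"];z=P[...,2]
m=(abs(P[...,0]-565)<10)&(abs(P[...,1]+67)<12)&(z>60); print("pad z",np.median(z[m]))
cv2.imwrite("pics/f.png",cv2.resize(b["frame"][90:290,100:390],(800,552))[...,::-1])
print(manip.read_state())
```

```text
scene 49 top z pct [109.7 110.5 111.2 112. ]
pad z 92.09543696865967
{'clock': 11.85, 'joints': array([-1.29764740e-02,  3.16878062e-01,  1.71549211e+00, -1.11799835e-05,
        1.10916335e+00, -1.58428653e+00]), 'qd': array([-0.00120014, -0.00040929, -0.00168906,  0.0012133 , -0.0003817 ,
        0.00033095]), 'effort': array([-5.55992872e-01, -4.65650475e+01, -2.83605087e+01, -1.75083694e-01,
        3.54672857e-01,  1.68010971e-03]), 'eef_pos': array([515.08414712,  29.9160213 , 117.72775043]), 'eef_rot': array([-3.14158185e+00,  5.89986122e-05, -3.14107395e+00]), 'wrist_force': array([0.83076621, 1.12613769, 7.73000136]), 'moment': array([ 0.11172169, -0.24000908,  0.0265017 ]), 'finger_force': 20.006979648023844, 'finger_gap': 19.458669639174175}
```

View pics/f.png

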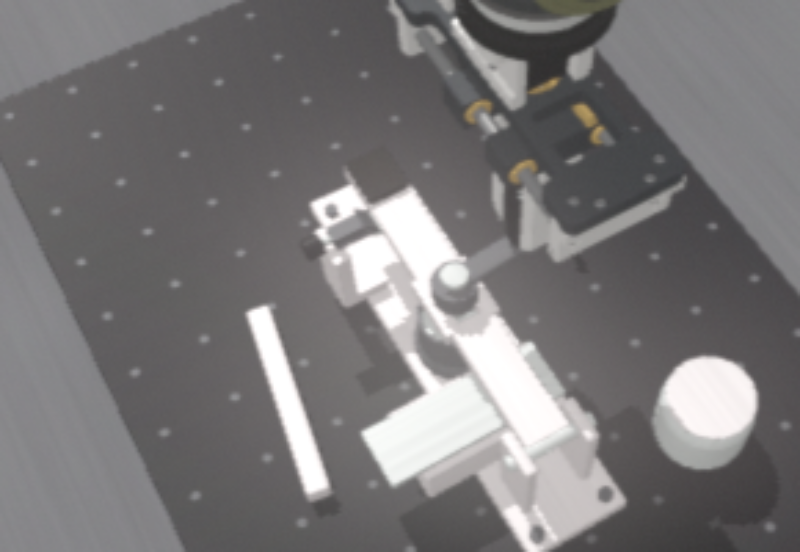

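```bash
python3 -c "
from cell import manip
print(manip.sign_off())"
```

```text
the job is handed in; nothing more can be done
None
```

The job is handed in at about 12 s of the 67 s allowed. The bar is latched and the bolt dropped into the thread. I turned the crank forward about one turn from there, to an estimated 0.0247 m of bolt travel, inside the 0.0215–0.0272 m band. The handle is still gripped at 20 N, and the stop bar, screwdriver and can were not touched. The judge's result was not shown.

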